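Unlock the control box panel, swing it up and reset the breaker

TASK

The breaker inside the grey control box has been switched off. Push in each of the two quarter-turn studs of its sloping panel and turn it about a quarter turn, feeling for the angle at which it springs out, for they are worn and let go at different angles; then swing the panel up by its handle until it stands upright by itself, then push the breaker's toggle over to on, away from the panel's handle edge and towards its hinge. Leave the tools that lie about where they are.

Things in the scene. Friction and masses are not known exactly. Their poses are not given: they have to be found in the camera images.
- control_box: fixed grey steel box, 280 mm wide (y), 200 mm deep (x), walls 3 mm; origin at the centre of its underside, x from its low front (85 mm high) to its high back (149 mm), z up. A panel sloping up by 20 degrees (0.349 rad) to the back closes the top; plates and louvres are only details. It stays put in a run; its place and yaw vary
- panel (a joint): access panel, rad: 0 closed on the rim, 1.92 upright, stop at 1.95. A 4 mm plate, 286 mm wide, 198 mm from hinge axis to free edge, 0.5 kg with all it carries, hinged at its upper back edge. Stiff hinges hold it at any angle; lifting it at the handle takes about 8 N. While a stud is locked it lifts less than 0.05 rad
- panel_hinge (a point): middle of the panel's hinge axis, 75 mm behind the box's centre and 149 mm above the bench; the axis runs along the box's y
- panel_handle (a point): middle of the panel's bow handle: round steel bar 10 mm thick, straight for 76 mm along the box's y, posts 92 mm apart; its axis is 158 mm down the slope from the hinge, 36 mm off the panel's outer face, 40 mm from the free edge. Axes turn with the panel: z its outward normal, y along the bar, -x down to the free edge
- wing_left (a point): grip of the left-hand stud, 105 mm to the left (+y) of the handle's middle: a flat dark steel wing 44 mm long, 10 mm thick, 30 mm high on a hub 22 mm across. The point lies on the stud's axis 15 mm under the wing's top; locked, it is 32 mm and the wing's underside 17 mm above the panel's outer face. z: the panel's outward normal; x: along the wing
- wing_right (a point): grip of the right-hand stud, 105 mm to the right (-y) of the handle's middle: a flat dark steel wing 44 mm long, 10 mm thick, 30 mm high on a hub 22 mm across. The point lies on the stud's axis 15 mm under the wing's top; locked, it is 32 mm and the wing's underside 17 mm above the panel's outer face. z: the panel's outward normal; x: along the wing
- stud_left_turn (a joint): left-hand stud, rad, counter-clockwise seen from outside: about 0 locked (wing points up and down the slope), stop at 1.95. Near 0 a recess holds it: it turns only while pushed in 4 to 6 mm, freely past 0.8. It is released within about 0.13 rad of its own angle, somewhere from 1.27 to 1.77, out of sight under the panel. Under 0.1 N m; stays where left
- stud_right_turn (a joint): right-hand stud, rad, counter-clockwise seen from outside: about 0 locked (wing points up and down the slope), stop at 1.95. Near 0 a recess holds it: it turns only while pushed in 4 to 6 mm, freely past 0.8. It is released within about 0.13 rad of its own angle, somewhere from 1.27 to 1.77, out of sight under the panel. Under 0.1 N m; stays where left
- stud_left_lift (a joint): how far the left-hand stud stands out along the panel's outward normal, m: 0 in the locking recess, -0.004 turned out of the recess but still held, -0.006 pushed right in (9 N against its spring, then a hard stop), +0.0095 sprung out and free. At its release angle the spring (6 to 8 N) drives it out, unless it is held down or gripped hard
- stud_right_lift (a joint): how far the right-hand stud stands out along the panel's outward normal, m: 0 in the locking recess, -0.004 turned out of the recess but still held, -0.006 pushed right in (9 N against its spring, then a hard stop), +0.0095 sprung out and free. At its release angle the spring (6 to 8 N) drives it out, unless it is held down or gripped hard
- toggle (a joint): breaker toggle, rad: 0 to 0.15 off (leaning 0.5 rad to the front of the box), 1.0 fully on (leaning 0.5 rad to the back). Takes about 2 N at its tip and stays where it is left
- toggle_tip (a point): middle of the toggle's grey cross bar (60 mm along the box's y, 9 mm thick, 12 mm high), 24 mm from its pivot, which is 18 mm in front of the box's centre and 64 mm above the bench; the black breaker under it reaches up to 66 mm. Under the panel until that is open
- screwdriver: yellow-handled screwdriver, 166 mm, lying to the right of the box; bystander
- spanner: combination spanner, 209 mm, lying flat in front of the box; bystander
- tape_roll: masking tape roll, 105 mm across, 24 mm high, lying to the left of the box; bystander
- scraper: gasket scraper, 170 mm, lying to the right of the screwdriver; bystander

How it is judged:
By the outcome, as a careful person would: the job done as asked, in the order asked, and still so for the second after the job is handed in, with the robot touching nothing.
It also fails if it takes over 72 s, if anything falls off the work surface, if the arm or the gripper's body presses on something with over 40 N, if the wrist force passes 120 N, or if a joint passes its speed limit or range.

ROBOT

A 6-joint arm with a two-finger parallel gripper is mounted at the origin on a cart in front of the work surface, level with it; the furniture and walls round the work are solid. World frame = base frame: x ahead of the robot, y to its left, z up, the work surface at z = 0. Lengths are in m, angles in rad, forces in N, time in s.
With the tool pointing down it reaches from about 0.35 to 0.95 m from the base axis. Payload 17.4 kg.
Tool frame: the origin (TCP) lies between the finger pads; the fingertips stand 19 mm ahead of it and the grasp point (between the pads) is the TCP (bot.tips_ahead is the distance from the TCP to the fingertips, in m); z points along the fingers, y is the line along which they close (so a half turn about z gives the same grasp; the last joint's range is limited). The gripper opens to 93 mm and grips with 3 to 60 N. Pads are 15 mm wide; open, the fingers measure 128 mm over their backs; the gripper's body (75 mm by 188 mm) begins 65 mm behind the grasp point.
Start: joints at [-1.211, 0.116, 1.442, -0, 1.584, -0.038], TCP at [0.261, -0.622, 0.238] pointing down, gripper open.
Joint ranges: [-2.83, 2.83], [-0.83, 2.19], [0.07, 2.5], [-1.14, 4.28], [0.01, 3], [-2.97, 2.97]. Speed limits (rad/s): [1.89, 1.89, 2.22, 3.14, 3.14, 3.14].

INTERFACE

Orientations are given as a rotation vector (axis times angle).
In Python, from plant import bot, snapshot, camera_info, spot_in, silhouettes gives the robot as it stands.
- The arm moves only by the tool drive_tool, never from a script. Its argument "commands" is a list of rows, each a list of 7 numbers: the shift along the tool's x, y, z in m, then the turn, a rotation vector about the tool's x, y, z in rad, then the opening in per cent of the stroke, from 0 (shut) to 100 (fully open). A call has 1 to 8 rows; each row shifts and turns the commanded pose from where the row before left it, along the tool's axes as they then stand; what a row does not reach is not made up. A row lasts 1/12 s, in which the tool goes at most 41.7 mm and 7.16 degrees, less where a joint would pass 70% of its speed; a pose out of reach is approached as far as the arm can. A call with a gripper value outside its range is refused whole. The fingers move at their own pace and stop on an object; "force" is the grip in N (left out, the last holds). Time passes only in rows, so rows that do not move let the fingers close. It gives the time, the measured TCP pose, the force, the opening and the grip force at its end, in the units of the state.
- bot.get_obs(): the state, without advancing time (a new reading comes with each control period).
- snapshot(name): name is "side" or "top"; returns the picture (480x640x3 uint8, red, green, blue); there is no depth.
- camera_info(name): a dict with "fx", "fy", "cx", "cy" (pixels), "origin" and "orientation" of the camera in the world. Camera axes: x right, y up, looking along -z (the intrinsics and any distortion apply to the point x, -y, -z); pixel columns grow to the right and rows downward; lengths in m; the calibration is good to about 2 mm. A picture is of the moment at which its call begins. camera_info takes no time and is no camera call.
- bot.hand_in(): hands the job in; it is judged then, once.
Trained networks look in the newest picture that a camera, given by its name, has taken for a name from the list of things; names that differ only in an ending like _2 or _b are one class to them, and where a whole thing is asked for, a point or a joint stands for the part that bears it (a point fixed in the world has none). Each returns a list of dicts, best first, with "confidence" (0 to 1); they miss things now and then, are a little off and sometimes report something else, mostly with a low value. They report only what shows in the picture. A call takes as long as a camera call.
- spot_in(camera, name): "box" ([left, top, right, bottom] in pixels, round what is visible of it).
- silhouettes(camera, name): "region" (480x640 bool, what is visible of it) and "box" ([left, top, right, bottom] in pixels, round what is visible of it).
The state is a dict: "time_s": time; "qpos": joint angles; "qd": joint speeds; "joint_efforts": joint torques, N m; "tool_pos": TCP position; "tcp_rot": TCP orientation; "force": force on the tool from outside, world axes, zero at the start; "moment": the same for the moment, N m; "finger_gap": finger opening in m; "grasp_force": force on a finger pad.
Only numpy, scipy, OpenCV 4.12 (cv2) and the standard library are available. Lean on these libraries where they do the work, as an engineer would, in place of code of your own. Each camera call takes 0.05 s, during which the arm holds its last target. There are 200 camera calls.

## Working session

There is one attempt and no reset: what is moved stays moved. The work goes in short steps, Python scripts to look and compute and a tool call to move; the robot and the scene stay as the last step left them, time stands still between calls to the robot, and variables do not carry over. Pictures are saved under pics/ and viewed, at most 10 in all, crops included, and the job is handed in when it is done.

Besides the shell and the picture viewer there is one more tool, called after ">>>" as name([rows], argument=value, ...), one row to a line, values as JSON. drive_tool: Moves the arm, as the interface text tells. Its arguments: {"type":"object","properties":{"commands":{"type":"array"},"force":{"type":"number"}},"required":["commands"]}

```bash
ls; mkdir -p pics; python3 - <<'E'
from plant import bot, snapshot, camera_info, spot_in, silhouettes
import cv2
for c in("side","top"):
    cv2.imwrite(f"pics/{c}0.png",snapshot(c)[:,:,::-1]); print(c,camera_info(c))
    for n in("control_box","panel_handle","wing_left","wing_right","panel"):
        print(n,[(r["box"],round(r["confidence"],2)) for r in spot_in(c,n)][:3])
print(bot.get_obs())
E
```

```text
pics
side {'fx': 511.88011054304735, 'fy': 511.88011054304735, 'cx': 310.59245936365807, 'cy': 250.62160926981414, 'origin': array([0.52593683, 0.9637404 , 0.58782402]), 'orientation': array([0.04074648, 1.57784784, 2.69011016])}
control_box [([238.8, 203.5, 369.6, 345.9], 0.91)]
panel_handle [([250.3, 205.8, 372.8, 301.1], 0.73)]
wing_left [([340.4, 258.3, 367.4, 282.6], 0.93)]
wing_right [([319.6, 210.2, 345.4, 225.3], 0.87)]
panel [([252.1, 203.4, 373.6, 300.1], 0.74)]
top {'fx': 471.8650006041362, 'fy': 471.8650006041362, 'cx': 317.9580109125341, 'cy': 240.79605641520652, 'origin': array([0.40766735, 0.07266106, 1.20157481]), 'orientation': array([ 0.05710064, -0.07126035, -1.58599742])}
control_box [([226.8, 181.1, 364.6, 290.3], 0.97), ([390.3, 187.3, 412.9, 253.2], 0.46)]
panel_handle [([231.8, 190.7, 364.0, 291.0], 0.94)]
wing_left []
wing_right [([233.5, 178.3, 362.5, 286.6], 0.59), ([391.7, 187.2, 412.5, 250.0], 0.54)]
panel [([232.2, 188.3, 363.7, 291.1], 0.86)]
{'time_s': 0.6, 'qpos': array([-1.21077977e+00,  1.15981611e-01,  1.44161240e+00, -1.29420117e-05,
        1.58402844e+00, -3.78169420e-02]), 'qd': array([ 0.00050868,  0.00089291, -0.000469  , -0.00037256, -0.00147328,
       -0.00125559]), 'joint_efforts': array([ 1.22916343e-03, -7.20681596e+01, -6.22553229e+01,  7.79045862e-02,
        1.81168463e-02,  4.88770581e-05]), 'tool_pos': array([ 0.26148453, -0.6222852 ,  0.23765083]), 'tcp_rot': array([-3.07961751e+00, -6.20796786e-01,  2.75713852e-05]), 'force': array([ 0.26112054,  0.43825497, -0.47137812]), 'moment': array([ 0.02259234, -0.01441876, -0.0537287 ]), 'grasp_force': 0.0, 'finger_gap': 0.09261259551551357}
```

View pics/top0.png

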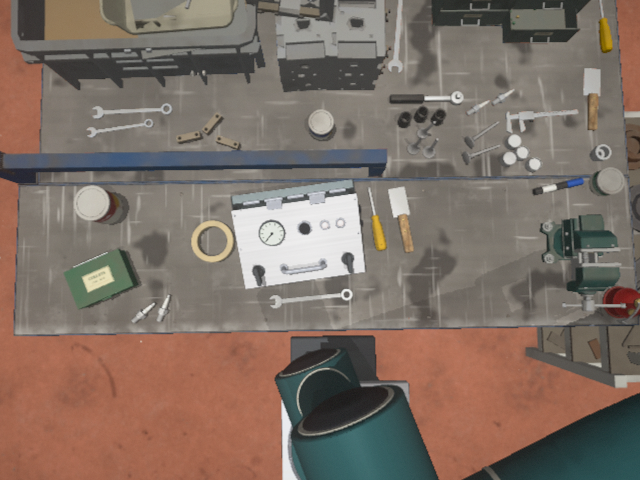

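View pics/side0.png

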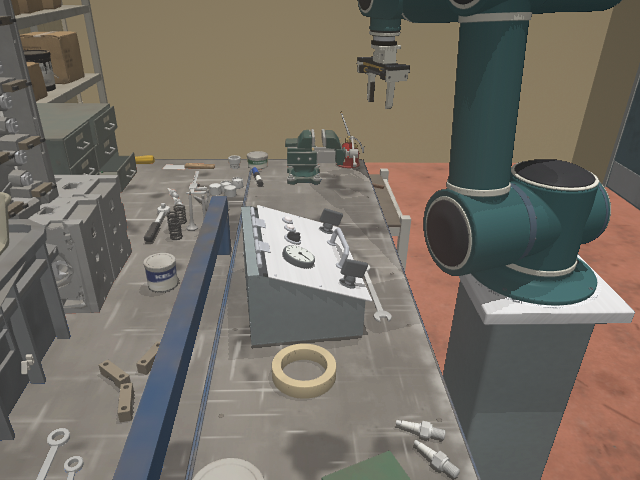

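The top view shows the box with wings near (259,275) and (348,262) and the handle near (303,268). In the side view the wings are near (354,270) and (332,218). I'll crop both for precise pixels.

```bash
python3 - <<'E'
import cv2
a=cv2.imread("pics/top0.png")[175:300,220:375]; b=cv2.imread("pics/side0.png")[200:350,235:385]
cv2.imwrite("pics/topc.png",cv2.resize(a,None,fx=4.8,fy=4.8,interpolation=cv2.INTER_CUBIC))
cv2.imwrite("pics/sidec.png",cv2.resize(b,None,fx=4,fy=4,interpolation=cv2.INTER_CUBIC))
E
```

```text
(no output)
```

View pics/topc.png

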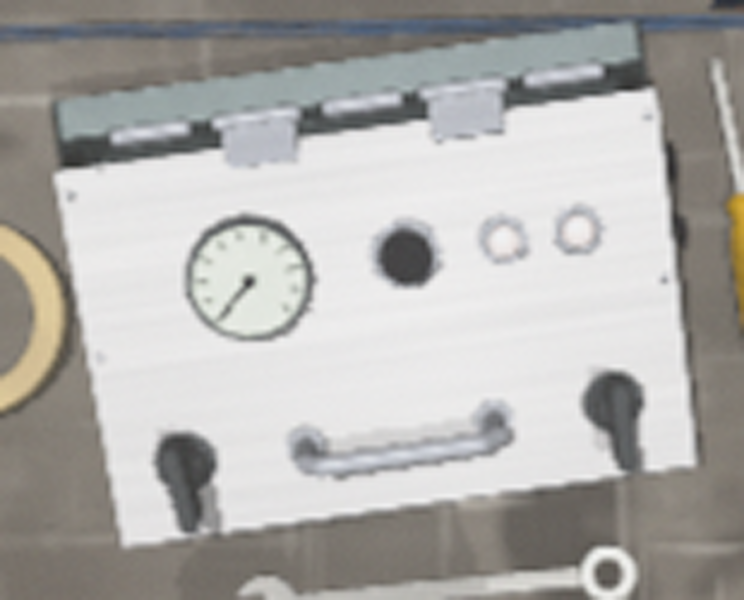

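View pics/sidec.png

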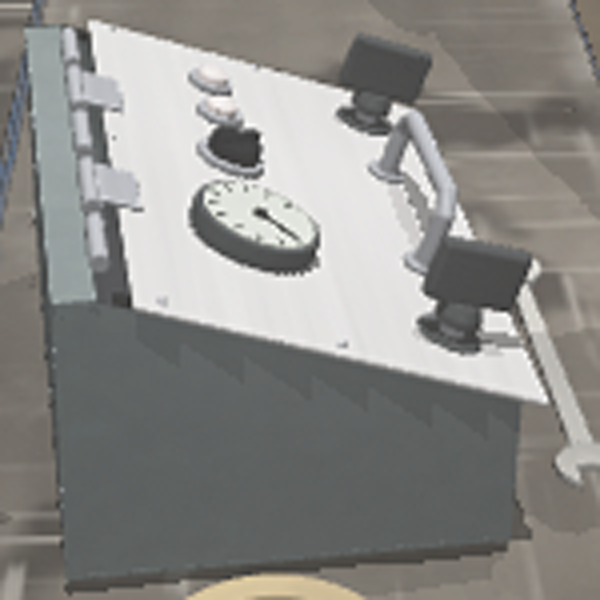

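The top crop gives the panel corners at (55,171), (657,89), (697,465) and (122,547), and the handle centre at about (409,455). The side crop gives the wing centres at about (387,68) and (478,273), with the near front plate corner at (548,403).

```bash
cat > h.py <<'E'
import numpy as np
from scipy.spatial.transform import Rotation as R
from plant import camera_info
def proj(c,P):
    i=camera_info(c); q=R.from_rotvec(i["orientation"]).inv().apply(np.atleast_2d(P)-i["origin"])
    return np.c_[i["cx"]+i["fx"]*q[:,0]/-q[:,2], i["cy"]+i["fy"]*q[:,1]/q[:,2]]
def panel_pt(s,y,n,th=0.,h=.004):  # s down slope, n off outer face -> box frame
    a=-0.349066+th  # panel lifts: rotation about hinge
    d=np.array([-np.cos(a),0,np.sin(a)]); nn=np.array([np.sin(a),0,np.cos(a)])
    return np.array([.075,y,.149])+s*d+(n+h)*nn
def world(p,b): return R.from_rotvec([0,0,b[2]]).apply(np.array(p))+[b[0],b[1],0]
E
python3 - <<'E'
from h import *
from scipy.optimize import least_squares
T=lambda u,v:(u/4.8+220-.4,v/4.8+175-.4)
S=lambda u,v:(u/4+235-.4,v/4+200-.4)
ob=[("top",(.198,.143,0),T(122,547)),("top",(.198,-.143,0),T(697,465)),("top",(.158,0,.038),T(409,456)),
("side",(.158,.105,.032),S(478,273)),("side",(.158,-.105,.032),S(387,68)),("side",(.198,.143,0),S(548,403)),
("top",(.158,.105,.047),T(185,500)),("top",(.158,-.105,.047),T(622,432))]
print(panel_pt(.198,0,0),panel_pt(.158,0,.036,1.92))
def f(p): return np.concatenate([proj(c,world(panel_pt(*q,h=p[3]),p))[0]-np.array(o) for c,q,o in ob])
r=least_squares(f,[.5,.1,.1,.004],loss="soft_l1")
print(r.x); print(f(r.x).reshape(-1,2).round(1))
E
```

```text
[-0.11242721  0.          0.08503875] [0.11502175 0.         0.30699449]
[ 5.16304176e-01  1.06118245e-01  1.21065453e-01 -1.89204545e-06]
[[ 0.5 -0. ]
 [ 0.5  0.4]
 [-1.1 -0.1]
 [-0.1  0.3]
 [ 0.1  0.3]
 [ 1.  -0.4]
 [-0.7 -1.6]
 [ 0.8 -0.3]]
```

```bash
python3 - <<'E'
from h import *
from plant import bot
print([m for m in dir(bot) if m[0]!='_'])
B=[.5163,.1061,.1211]
for n,q in dict(wl=(.158,.105,.040),wr=(.158,-.105,.040),hd=(.158,0,.036),hup=(.158,0,.036,1.92)).items(): print(n,world(panel_pt(*q,h=0),B).round(4))
# tool frame: z=-normal, y=+-boxy
Rb=R.from_rotvec([0,0,B[2]])
o=bot.get_obs(); R0=R.from_rotvec(o["tcp_rot"]); print(R0.as_matrix().round(3))
a=.349066
for sg in(1,-1):
    z=np.array([np.sin(a),0,-np.cos(a)]); y=np.array([0,sg,0]); M=Rb*R.from_matrix(np.c_[np.cross(y,z),y,z])
    print(sg,M.as_matrix().round(3),(R0.inv()*M).as_rotvec().round(3))
E
```

```text
['MotionError', 'get_obs', 'hand_in', 'tips_ahead']
wl [0.4171 0.1998 0.1325]
wr [ 0.4425 -0.0087  0.1325]
hd [0.4311 0.0957 0.1288]
hup [0.6265 0.1195 0.307 ]
[[ 0.922  0.387 -0.   ]
 [ 0.387 -0.922  0.   ]
 [-0.    -0.    -1.   ]]
1 [[-0.933 -0.121  0.34 ]
 [-0.114  0.993  0.041]
 [-0.342  0.    -0.94 ]] [-0.498 -0.069 -2.825]
-1 [[ 0.933  0.121  0.34 ]
 [ 0.114 -0.993  0.041]
 [ 0.342 -0.    -0.94 ]] [-0.048  0.347  0.274]
```

>>> drive_tool([
  [0.0236,-0.0314,0,0,0,0,40],
  [0.0236,-0.0314,0,0,0,0,40],
  [0.0236,-0.0314,0,0,0,0,40],
  [0.0236,-0.0314,0,0,0,0,40],
  [0.0236,-0.0314,0,0,0,0,40],
  [0.0236,-0.0314,0,0,0,0,40],
  [0.0236,-0.0314,0,0,0,0,40],
  [0.0236,-0.0314,0,0,0,0,40],
], force=30)

```text
time_s: 1.27
tool_pos: [0.3382, -0.3158, 0.2377]
tcp_rot: [3.079, 0.62, 0.001]
force: [1.2, -0.2, 0.0]
finger_gap: 0.0445
grasp_force: 0.0
```

>>> drive_tool([
  [0.0236,-0.0314,0,0,0,0,40],
  [0.0236,-0.0314,0,0,0,0,40],
  [0.0236,-0.0314,0,0,0,0,40],
  [0.0236,-0.0314,0,0,0,0,40],
  [0.0236,-0.0314,0,0,0,0,40],
  [0.0236,-0.0314,0,0,0,0,40],
  [0.0236,-0.0314,0,0,0,0,40],
  [0.0236,-0.0314,0,0,0,0,40],
])

```text
time_s: 1.93
tool_pos: [0.4148, -0.0109, 0.2381]
tcp_rot: [3.079, 0.621, 0.002]
force: [0.0, -0.2, 0.3]
finger_gap: 0.0372
grasp_force: 0.0
```

>>> drive_tool([
  [0,0,0,-0.012,0.0868,0.0685,40],
  [0,0,0,-0.012,0.0868,0.0685,40],
  [0,0,0,-0.012,0.0868,0.0685,40],
  [0,0,0,-0.012,0.0868,0.0685,40],
  [0,0,0,0,0,0,40],
])

```text
time_s: 2.35
tool_pos: [0.4141, -0.0127, 0.2379]
tcp_rot: [-3.066, -0.18, -0.551]
force: [-1.6, 0.1, -0.6]
finger_gap: 0.0372
grasp_force: 0.0
```

```bash
cat >> h.py <<'E'
B=[.5163,.1061,.1211]
Rb=R.from_rotvec([0,0,B[2]])
def rot(tilt=.349066,spin=0.): # tool y along -box y at spin 0; spin = ccw seen from outside
    z=np.array([np.sin(tilt),0,-np.cos(tilt)]); y=np.array([0,-1,0])
    return Rb*R.from_matrix(np.c_[np.cross(y,z),y,z])*R.from_rotvec([0,0,-spin])
def delta(p,M):
    from plant import bot
    o=bot.get_obs(); C=R.from_rotvec(o["tcp_rot"])
    print("t",round(o["time_s"],2),"pos",o["tool_pos"].round(4),"q",o["qpos"].round(2),"F",o["force"].round(1),"gap",round(o["finger_gap"],4),o["grasp_force"])
    print("  rot(first) then shift: rot",(C.inv()*M).as_rotvec().round(4),"shift in target axes",M.inv().apply(p-o["tool_pos"]).round(4), "in current axes",C.inv().apply(p-o["tool_pos"]).round(4))
def pp(*q): return world(panel_pt(*q,h=0),B)
E
python3 -c "
from h import *
delta(pp(.158,-.105,.04),rot())"
```

```text
t 2.35 pos [ 0.4141 -0.0127  0.2379] q [-0.16 -0.74  2.14  0.1   1.4   1.3 ] F [-1.6  0.1 -0.6] gap 0.0372 0.0
  rot(first) then shift: rot [ 0.0007 -0.0064 -0.0036] shift in target axes [-0.0091 -0.0006  0.1088] in current axes [-0.0098 -0.0007  0.1087]
```

>>> drive_tool([
  [-0.0095,-0.0006,0.02,0,-0.006,-0.003,40],
  [0,0,0.025,0,0,0,40],
  [0,0,0.025,0,0,0,40],
  [0,0,0.02,0,0,0,40],
  [0,0,0.01,0,0,0,40],
  [0,0,0.009,0,0,0,40],
  [0,0,0,0,0,0,40],
])

```text
time_s: 2.93
tool_pos: [0.4425, -0.0088, 0.1306]
tcp_rot: [-3.07, -0.192, -0.528]
force: [-0.7, -0.7, 0.2]
finger_gap: 0.0373
grasp_force: 0.0
```

```bash
python3 -c "
from h import *
from plant import *
import cv2
delta(pp(.158,-.105,.04),rot())
a=snapshot('side')[170:320,260:410,::-1]
cv2.imwrite('pics/w1.png',cv2.resize(a,None,fx=3,fy=3))"
```

```text
t 2.93 pos [ 0.4425 -0.0088  0.1306] q [-0.13 -0.62  2.24  0.09  1.19  1.29] F [-0.7 -0.7  0.2] gap 0.0373 0.0
  rot(first) then shift: rot [-0.0009  0.0085  0.0036] shift in target axes [ 0.0006 -0.0001 -0.0019] in current axes [ 0.0006 -0.0001 -0.0019]
```

View pics/w1.png

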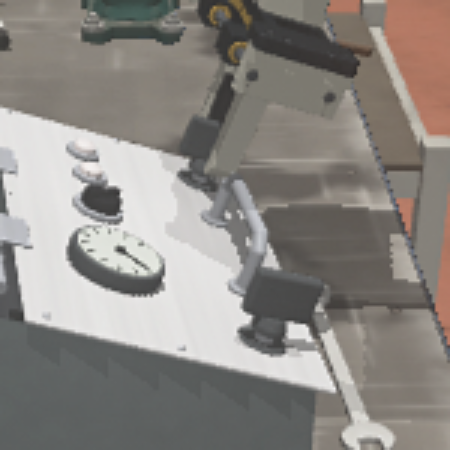

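The picture shows the open fingers straddling the right wing, at crop (200,140). Next I close on it and press in.

>>> drive_tool([
  [0,0,0,0,0.008,0.003,0],
  [0,0,0,0,0,0,0],
  [0,0,0,0,0,0,0],
  [0,0,0,0,0,0,0],
  [0,0,0,0,0,0,0],
  [0,0,0,0,0,0,0],
  [0,0,0.0025,0,0,0,0],
  [0,0,0.003,0,0,0,0],
], force=35)

```text
time_s: 3.65
tool_pos: [0.4445, -0.0079, 0.1275]
tcp_rot: [-3.065, -0.186, -0.545]
force: [-6.8, 8.3, 7.2]
finger_gap: 0.0099
grasp_force: 36.7
```

>>> drive_tool([
  [0,0,0,0,0,0,0],
])

```text
time_s: 3.73
tool_pos: [0.4446, -0.0079, 0.1271]
tcp_rot: [-3.065, -0.186, -0.545]
force: [-5.9, 7.9, 7.8]
finger_gap: 0.0101
grasp_force: 36.7
```

>>> drive_tool([
  [0,-0.0007,0.0015,0,0,0,0],
  [0,0,0,0,0,-0.1,0],
  [0,0,0,0,0,-0.12,0],
  [0,0,0,0,0,-0.12,0],
  [0,0,0,0,0,-0.12,0],
  [0,0,0,0,0,-0.12,0],
])

```text
time_s: 4.23
tool_pos: [0.4452, -0.0085, 0.1268]
tcp_rot: [2.828, 1.043, 0.522]
force: [-7.4, -7.9, 11.9]
finger_gap: 0.0097
grasp_force: 37.4
```

```bash
cat >> h.py <<'E'
def wing(y,spin,n=.038):
    from plant import bot
    delta(pp(.158,y,n),rot(spin=spin))
    o=bot.get_obs(); C=R.from_rotvec(o["tcp_rot"])
    print("  n above face",round(n+rot().inv().apply(pp(.158,y,n)-o["tool_pos"])[2],4),"spin",-(rot().inv()*C).as_rotvec()[2].round(3),"F,M tool",C.inv().apply(o["force"]).round(1),C.inv().apply(o["moment"]).round(2))
E
python3 -c "
from h import *
wing(-.105,.7)"
```

```text
t 4.23 pos [ 0.4452 -0.0085  0.1268] q [-0.13 -0.62  2.25  0.09  1.17  0.71] F [-7.4 -7.9 11.9] gap 0.0097 37.42885325522366
  rot(first) then shift: rot [ 0.0036 -0.0021 -0.1139] shift in target axes [-0.0004 -0.0006 -0.0043] in current axes [-0.0004 -0.0005 -0.0043]
  n above face 0.0337 spin 0.586 F,M tool [ -6.9   3.8 -14. ] [-0.63 -1.42 -0.02]
```

>>> drive_tool([
  [0,0,0,0,0,-0.11,0],
  [0,0,0,0,0,-0.11,0],
  [0,0,0,0,0,-0.11,0],
  [0,0,-0.001,0,0,-0.11,0],
  [0,0,-0.001,0,0,-0.11,0],
  [0,0,0,0,0,-0.11,0],
  [0,0,0,0,0,-0.11,0],
  [0,0,0,0,0,0,0],
])

```text
time_s: 4.9
tool_pos: [0.4456, -0.0092, 0.1293]
tcp_rot: [2.145, 1.955, 0.423]
force: [5.0, -12.0, 7.4]
finger_gap: 0.0099
grasp_force: 37.2
```

>>> drive_tool([
  [0,0,0,0,0,0,17],
  [0,0,0,0,0,0,17],
  [0,0,0,0,0,0,17],
])

```text
time_s: 5.15
tool_pos: [0.4443, -0.0083, 0.128]
tcp_rot: [2.157, 1.951, 0.422]
force: [-6.7, -3.3, 6.1]
finger_gap: 0.0158
grasp_force: 3.9
```

```bash
cat >> h.py <<'E'
def look(y,name,s=4):
    import cv2; from plant import snapshot
    u,v=proj('side',pp(.158,y,.045))[0].astype(int)
    im=np.ascontiguousarray(snapshot('side')[v-45:v+45,u-45:u+45,::-1]); im=cv2.resize(im,None,fx=s,fy=s,interpolation=cv2.INTER_CUBIC)
    for n in (.043,.0565):  # expected wing top centre: held / free
        p=(proj('side',pp(.158,y,n))[0]-[u-45,v-45])*s; cv2.circle(im,tuple(int(t) for t in p),3,(0,0,255) if n<.05 else (0,255,0),-1)
    cv2.imwrite(f'pics/{name}.png',im)
E
python3 -c "
from h import *
wing(-.105,1.36); look(-.105,'r1')"
```

```text
t 5.15 pos [ 0.4443 -0.0083  0.128 ] q [-0.13 -0.62  2.25  0.09  1.17 -0.05] F [-6.7 -3.3  6.1] gap 0.0158 3.921553423603399
  rot(first) then shift: rot [ 0.0029  0.     -0.0101] shift in target axes [-0.0001 -0.0001 -0.0029] in current axes [-0.0001 -0.0001 -0.0029]
  n above face 0.0351 spin 1.35 F,M tool [-3.4 -3.9 -8.2] [ 0.61 -0.62  0.01]
```

View pics/r1.png

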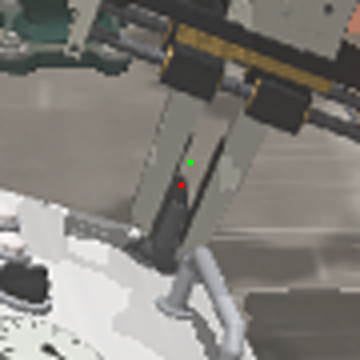

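The wing end shows at crop (180,180), on the red dot, so the stud is still held. The residual force may not have settled, so I check it again and then go to the next angle.

>>> drive_tool([
  [0,0,0,0,0,0,25],
  [0,0,0,0,0,0,25],
  [0,0,0,0,0,0,25],
])

```text
time_s: 5.45
tool_pos: [0.4442, -0.008, 0.1273]
tcp_rot: [2.157, 1.952, 0.423]
force: [0.2, -0.2, 1.1]
finger_gap: 0.0227
grasp_force: 0.0
```

```bash
python3 -c "
from h import *
wing(-.105,1.36)"
```

```text
t 5.45 pos [ 0.4442 -0.008   0.1273] q [-0.13 -0.62  2.25  0.09  1.17 -0.05] F [ 0.2 -0.2  1.1] gap 0.0227 0.0
  rot(first) then shift: rot [ 0.0026 -0.0008 -0.0102] shift in target axes [-0.0004  0.0001 -0.0035] in current axes [-0.0004  0.0002 -0.0035]
  n above face 0.0345 spin 1.35 F,M tool [-0.   0.6 -1. ] [ 0.06 -0.09  0.02]
```

```bash
cat >> h.py <<'E'
def prof(y,spin):
    from plant import snapshot; import cv2
    im=cv2.cvtColor(snapshot('side'),cv2.COLOR_RGB2GRAY)
    for e in(-.02,0,.02):
        ns=np.arange(.01,.072,.004); P=np.array([pp(.158-e*np.cos(spin),y+e*np.sin(spin),n) for n in ns]) if spin<.5 else np.array([pp(.158+e*np.cos(spin),y+abs(e)*np.sign(e)*np.sin(spin),n) for n in ns])
        q=proj('side',P).astype(np.float32); v=cv2.remap(im,q[:,0].copy(),q[:,1].copy(),cv2.INTER_LINEAR).ravel()
        print("  e",e,dict(zip((ns*1000).round().astype(int).tolist(),v.tolist())))
E
python3 -c "
from h import *
prof(-.105,1.36)"
```

```text
e -0.02 {10: 99, 14: 95, 18: 95, 22: 91, 26: 101, 30: 94, 34: 85, 38: 83, 42: 104, 46: 109, 50: 76, 54: 99, 58: 107, 62: 87, 66: 105, 70: 127}
  e 0 {10: 82, 14: 82, 18: 82, 22: 82, 26: 81, 30: 80, 34: 71, 38: 66, 42: 65, 46: 73, 50: 123, 54: 132, 58: 133, 62: 133, 66: 132, 70: 131}
  e 0.02 {10: 82, 14: 109, 18: 117, 22: 112, 26: 104, 30: 98, 34: 101, 38: 131, 42: 116, 46: 117, 50: 125, 54: 133, 58: 108, 62: 113, 66: 125, 70: 136}
```

The profile turns light at about n = 47 mm, so the stud is still held. Next angle is about 1.55.

>>> drive_tool([
  [0,0,-0.002,0,0,0,0],
  [0,0,0,0,0,0,0],
  [0,0,0,0,0,0,0],
  [0,0,0,0,0,-0.1,0],
  [0,0,0,0,0,-0.1,0],
  [0,0,0,0,0,0,25],
  [0,0,0,0,0,0,25],
  [0,0,0,0,0,0,25],
], force=15)

```text
time_s: 6.17
tool_pos: [0.4443, -0.0081, 0.1303]
tcp_rot: [1.935, 2.139, 0.39]
force: [1.0, 0.2, 7.9]
finger_gap: 0.0223
grasp_force: 3.1
```

```bash
sed -i 's/pp(.158+e\*/pp(.158-e*/' h.py; python3 -c "
from h import *
wing(-.105,1.55);prof(-.105,1.55)"
```

```text
t 6.17 pos [ 0.4443 -0.0081  0.1303] q [-0.13 -0.62  2.25  0.09  1.17 -0.25] F [1.  0.2 7.9] gap 0.0223 3.078624470495015
  rot(first) then shift: rot [ 0.0051  0.     -0.0001] shift in target axes [-0.0004 -0.001  -0.0008] in current axes [-0.0004 -0.001  -0.0008]
  n above face 0.0372 spin 1.55 F,M tool [ 0.2  3.7 -7.1] [-0.64 -0.   -0.  ]
  e -0.02 {10: 72, 14: 68, 18: 67, 22: 66, 26: 69, 30: 67, 34: 65, 38: 66, 42: 66, 46: 64, 50: 105, 54: 123, 58: 118, 62: 131, 66: 124, 70: 130}
  e 0 {10: 73, 14: 73, 18: 69, 22: 69, 26: 69, 30: 68, 34: 67, 38: 67, 42: 66, 46: 66, 50: 74, 54: 132, 58: 133, 62: 134, 66: 133, 70: 130}
  e 0.02 {10: 71, 14: 96, 18: 69, 22: 73, 26: 73, 30: 73, 34: 72, 38: 71, 42: 71, 46: 70, 50: 69, 54: 135, 58: 134, 62: 132, 66: 130, 70: 141}
```

The right stud is rising, but its hub is caught on the fingertips. I raise the tool clear.

>>> drive_tool([
  [0,0,0,0,0,0,40],
  [0,0,-0.01,0,0,0,40],
  [0,0,-0.02,0,0,0,40],
  [0,0,-0.03,0,0,0,40],
  [0,0,-0.02,0,0,0,40],
])

```text
time_s: 6.63
tool_pos: [0.4153, -0.0114, 0.2065]
tcp_rot: [1.936, 2.14, 0.388]
force: [1.1, 0.5, 1.6]
finger_gap: 0.0372
grasp_force: 0.0
```

```bash
python3 -c "
from h import *
prof(-.105,1.55);delta(pp(.158,.105,.105),rot())"
```

```text
e -0.02 {10: 80, 14: 74, 18: 69, 22: 73, 26: 66, 30: 66, 34: 66, 38: 65, 42: 64, 46: 65, 50: 64, 54: 68, 58: 130, 62: 131, 66: 129, 70: 128}
  e 0 {10: 110, 14: 86, 18: 74, 22: 81, 26: 76, 30: 75, 34: 76, 38: 77, 42: 76, 46: 75, 50: 86, 54: 61, 58: 93, 62: 132, 66: 130, 70: 127}
  e 0.02 {10: 69, 14: 101, 18: 134, 22: 91, 26: 68, 30: 74, 34: 73, 38: 73, 42: 73, 46: 71, 50: 71, 54: 81, 58: 94, 62: 128, 66: 128, 70: 133}
t 6.68 pos [ 0.4156 -0.0116  0.2103] q [-0.15 -0.74  2.18  0.1   1.35 -0.26] F [0.5 0.1 6.1] gap 0.037 0.0
  rot(first) then shift: rot [ 0.0064 -0.0049  1.5504] shift in target axes [-0.0012 -0.2097  0.0173] in current axes [ 0.2096 -0.0056  0.0171]
```

>>> drive_tool([
  [0.035,-0.001,0,0,0,0,40],
  [0.035,-0.001,0,0,0,0,40],
  [0.035,-0.001,0,0,0,0,40],
  [0.035,-0.001,0,0,0,0,40],
  [0.035,-0.001,0,0,0,0,40],
  [0.035,-0.001,0,0,0,0,40],
  [0,0,0,0,0,0.11,40],
  [0,0,0,0,0,0.12,40],
])

```text
time_s: 7.35
tool_pos: [0.3883, 0.1985, 0.2036]
tcp_rot: [2.19, 1.924, 0.427]
force: [-0.1, -0.1, -0.1]
finger_gap: 0.0371
grasp_force: 0.0
```

>>> drive_tool([
  [0,0,0,0,0,0.12,40],
  [0,0,0,0,0,0.12,40],
  [0,0,0,0,0,0.12,40],
  [0,0,0,0,0,0.12,40],
  [0,0,0,0,0,0.12,40],
  [0,0,0,0,0,0.12,40],
  [0,0,0,0,0,0.12,40],
  [0,0,0,0,0,0.12,40],
])

```text
time_s: 8.02
tool_pos: [0.3892, 0.1962, 0.2038]
tcp_rot: [2.968, 0.718, 0.538]
force: [0.1, -0.1, 0.1]
finger_gap: 0.0369
grasp_force: 0.0
```

>>> drive_tool([
  [0,0,0,0,0,0.12,40],
  [0,0,0,0,0,0.12,40],
  [0,0,0,0,0,0.12,40],
  [0,0,0,0,0,0,40],
])

```text
time_s: 8.35
tool_pos: [0.3892, 0.1962, 0.2039]
tcp_rot: [-3.066, -0.176, -0.544]
force: [-0.5, -0.2, 0.3]
finger_gap: 0.0371
grasp_force: 0.0
```

```bash
python3 -c "
from h import *
delta(pp(.158,.105,.04),rot())"
```

```text
t 8.35 pos [0.3892 0.1962 0.2039] q [ 0.49 -0.66  2.15 -0.13  1.32  1.96] F [-0.5 -0.2  0.3] gap 0.0371 0.0
  rot(first) then shift: rot [-0.0002 -0.0022 -0.0066] shift in target axes [ 0.002  -0.0002  0.0767] in current axes [ 0.0019 -0.0002  0.0767]
```

>>> drive_tool([
  [0.002,-0.0008,0.025,0,-0.002,-0.006,40],
  [0,0,0.025,0,0,0,40],
  [0,0,0.015,0,0,0,40],
  [0,0,0.011,0,0,0,40],
  [0,0,0,0,0,0,0],
  [0,0,0,0,0,0,0],
  [0,0,0,0,0,0,0],
  [0,0,0,0,0,0,0],
], force=35)

```text
time_s: 9.02
tool_pos: [0.4172, 0.2007, 0.1343]
tcp_rot: [-3.067, -0.196, -0.544]
force: [-0.0, -0.7, -0.2]
finger_gap: 0.0155
grasp_force: 0.0
```

>>> drive_tool([
  [0,0,0,0,0,0,0],
  [0,0,0,0,0,0,0],
  [0,0,0.003,0,0,0,0],
  [0,0,0.003,0,0,0,0],
  [0,0,0.001,0,0,0,0],
])

```text
time_s: 9.43
tool_pos: [0.4197, 0.2011, 0.128]
tcp_rot: [-3.067, -0.195, -0.544]
force: [-19.7, -6.6, 24.5]
finger_gap: 0.0098
grasp_force: 34.9
```

```bash
python3 -c "
from h import *
wing(.105,0,.034)"
```

```text
t 9.43 pos [0.4197 0.2011 0.128 ] q [ 0.46 -0.54  2.2  -0.13  1.15  1.94] F [-19.7  -6.6  24.5] gap 0.0098 34.93164896965027
  rot(first) then shift: rot [-0.0009 -0.0018  0.0058] shift in target axes [-0.001   0.0009  0.0008] in current axes [-0.001   0.0009  0.0008]
  n above face 0.0348 spin 0.006 F,M tool [-10.7   4.1 -30. ] [-0.59 -2.18  0.01]
```

>>> drive_tool([
  [-0.0008,0.0004,-0.001,0,0,0,0],
  [0,0,0,0,0,-0.11,0],
  [0,0,0,0,0,-0.11,0],
  [0,0,0,0,0,-0.11,0],
  [0,0,0,0,0,-0.11,0],
  [0,0,0,0,0,-0.11,0],
  [0,0,0,0,0,-0.11,0],
  [0,0,0,0,0,-0.11,0],
])

```text
time_s: 10.1
tool_pos: [0.4193, 0.2003, 0.1289]
tcp_rot: [2.687, 1.302, 0.504]
force: [1.7, -5.0, 9.0]
finger_gap: 0.0097
grasp_force: 34.9
```

```bash
python3 -c "
from h import *
wing(.105,.77,.034)"
```

```text
t 10.1 pos [0.4193 0.2003 0.1289] q [ 0.46 -0.55  2.2  -0.13  1.15  1.16] F [ 1.7 -5.   9. ] gap 0.0097 34.9394828081131
  rot(first) then shift: rot [ 0.0024 -0.003   0.0114] shift in target axes [-0.0008 -0.0004  0.0018] in current axes [-0.0008 -0.0004  0.0018]
  n above face 0.0358 spin 0.781 F,M tool [-0.7  6.6 -8. ] [-1.14 -0.14  0.01]
```

>>> drive_tool([
  [0,0,0,0,0,-0.11,0],
  [0,0,0,0,0,-0.11,0],
  [0,0,0,0,0,-0.11,0],
  [0,0,0,0,0,-0.12,0],
  [0,0,0,0,0,-0.11,0],
  [0,0,-0.002,0,0,0,32],
  [0,0,0,0,0,0,32],
  [0,0,0,0,0,0,32],
])

```text
time_s: 10.77
tool_pos: [0.4176, 0.2003, 0.129]
tcp_rot: [2.175, 1.938, 0.423]
force: [0.3, 0.0, -0.3]
finger_gap: 0.0252
grasp_force: 0.0
```

>>> drive_tool([
  [0,0,0,0,0,0,32],
  [0,0,0,0,0,0,32],
])

```text
time_s: 10.93
tool_pos: [0.4175, 0.2002, 0.1286]
tcp_rot: [2.174, 1.939, 0.422]
force: [-0.0, 0.2, -0.2]
finger_gap: 0.0296
grasp_force: 0.0
```

```bash
python3 -c "
from h import *
wing(.105,1.34,.034); prof(.105,1.34)"
```

```text
t 10.93 pos [0.4175 0.2002 0.1286] q [ 0.46 -0.55  2.21 -0.12  1.16  0.61] F [-0.   0.2 -0.2] gap 0.0296 0.0
  rot(first) then shift: rot [-0.0002 -0.0003 -0.0049] shift in target axes [-0.0002  0.0009  0.0021] in current axes [-0.0002  0.001   0.0021]
  n above face 0.0361 spin 1.335 F,M tool [ 0.2 -0.1  0.2] [ 0.11 -0.05 -0.02]
  e -0.02 {10: 69, 14: 69, 18: 69, 22: 70, 26: 69, 30: 70, 34: 71, 38: 70, 42: 84, 46: 141, 50: 122, 54: 126, 58: 136, 62: 163, 66: 143, 70: 148}
  e 0 {10: 82, 14: 84, 18: 83, 22: 83, 26: 79, 30: 79, 34: 71, 38: 70, 42: 69, 46: 69, 50: 121, 54: 133, 58: 125, 62: 128, 66: 140, 70: 150}
  e 0.02 {10: 77, 14: 74, 18: 80, 22: 82, 26: 81, 30: 81, 34: 81, 38: 81, 42: 91, 46: 68, 50: 122, 54: 140, 58: 142, 62: 133, 66: 125, 70: 137}
```

Still held, with the top at about 47. Next I try about 1.54.

>>> drive_tool([
  [0,0,0,0,0,0,0],
  [0,0,0,0,0,0,0],
  [0,0,0,0,0,0,0],
  [0,0,0,0,0,0,0],
  [0,0,0,0,0,-0.1,0],
  [0,0,0,0,0,-0.1,0],
  [0,0,0,0,0,0,0],
  [0,0,0,0,0,0,34],
], force=20)

```text
time_s: 11.65
tool_pos: [0.4185, 0.2002, 0.1304]
tcp_rot: [1.951, 2.128, 0.39]
force: [-5.3, -2.5, 7.4]
finger_gap: 0.0128
grasp_force: 3.6
```

>>> drive_tool([
  [0,0,0,0,0,0,34],
  [0,0,0,0,0,0,34],
  [0,0,0,0,0,0,34],
  [0,0,0,0,0,0,34],
])

```text
time_s: 11.98
tool_pos: [0.4176, 0.2002, 0.1287]
tcp_rot: [1.954, 2.129, 0.387]
force: [0.5, -0.0, 0.2]
finger_gap: 0.0312
grasp_force: 0.0
```

```bash
python3 -c "
from h import *
wing(.105,1.54,.034); prof(.105,1.54)"
```

```text
t 11.98 pos [0.4176 0.2002 0.1287] q [ 0.46 -0.55  2.21 -0.12  1.16  0.41] F [ 0.5 -0.   0.2] gap 0.0312 0.0
  rot(first) then shift: rot [-0.0001 -0.0003 -0.0042] shift in target axes [-0.0003  0.0008  0.0022] in current axes [-0.0003  0.0008  0.0022]
  n above face 0.0362 spin 1.536 F,M tool [-0.1  0.5 -0. ] [ 0.08 -0.05 -0.02]
  e -0.02 {10: 72, 14: 72, 18: 90, 22: 183, 26: 69, 30: 69, 34: 70, 38: 69, 42: 69, 46: 69, 50: 69, 54: 68, 58: 131, 62: 150, 66: 146, 70: 148}
  e 0 {10: 117, 14: 90, 18: 76, 22: 73, 26: 69, 30: 70, 34: 70, 38: 70, 42: 70, 46: 70, 50: 70, 54: 69, 58: 73, 62: 125, 66: 141, 70: 150}
  e 0.02 {10: 69, 14: 71, 18: 121, 22: 113, 26: 69, 30: 73, 34: 74, 38: 73, 42: 73, 46: 72, 50: 72, 54: 72, 58: 72, 62: 134, 66: 122, 70: 150}
```

Both studs are out. Now the handle.

>>> drive_tool([
  [0,0,-0.02,0,0,0,50],
  [0,0,-0.025,0,0,0,50],
  [0,0,-0.025,0,0,-0.035,50],
  [-0.035,0,0,0,0,0,50],
  [-0.035,0,0,0,0,0,50],
  [-0.035,0,0,0,0,0,50],
  [0,0,0,0,0,0,50],
])

```text
time_s: 12.62
tool_pos: [0.4071, 0.0878, 0.1947]
tcp_rot: [1.918, 2.153, 0.38]
force: [-0.7, 0.4, 0.7]
finger_gap: 0.0463
grasp_force: 0.0
```

```bash
python3 -c "
from h import *
delta(pp(.158,0,.036),rot(spin=np.pi/2)); prof(-.105,1.55)"
```

```text
t 12.62 pos [0.4071 0.0878 0.1947] q [ 0.16 -0.73  2.2  -0.02  1.32  0.05] F [-0.7  0.4  0.7] gap 0.0463 0.0
  rot(first) then shift: rot [ 0.001   0.0031 -0.0054] shift in target axes [0.0049 0.0007 0.0704] in current axes [0.0052 0.0006 0.0704]
  e -0.02 {10: 82, 14: 97, 18: 103, 22: 84, 26: 76, 30: 75, 34: 76, 38: 76, 42: 76, 46: 77, 50: 97, 54: 99, 58: 131, 62: 134, 66: 133, 70: 130}
  e 0 {10: 111, 14: 88, 18: 74, 22: 76, 26: 79, 30: 77, 34: 79, 38: 78, 42: 78, 46: 77, 50: 93, 54: 101, 58: 93, 62: 103, 66: 103, 70: 104}
  e 0.02 {10: 69, 14: 119, 18: 134, 22: 171, 26: 67, 30: 74, 34: 75, 38: 75, 42: 74, 46: 73, 50: 72, 54: 82, 58: 101, 62: 123, 66: 123, 70: 123}
```

>>> drive_tool([
  [0.005,0.0006,0.025,0,0.003,-0.005,50],
  [0,0,0.025,0,0,0,50],
  [0,0,0.012,0,0,0,50],
  [0,0,0.008,0,0,0,50],
  [0,0,0,0,0,0,0],
  [0,0,0,0,0,0,0],
  [0,0,0,0,0,0,0],
  [0,0,0,0,0,0,0],
], force=30)

```text
time_s: 13.33
tool_pos: [0.4305, 0.1014, 0.1302]
tcp_rot: [1.907, 2.166, 0.385]
force: [-0.3, 0.1, 0.8]
finger_gap: 0.0246
grasp_force: 0.0
```

>>> drive_tool([
  [0,0,0,0,0,0,0],
  [0,0,0,0,0,0,0],
  [0,0,0,0,0,0,0],
])

```text
time_s: 13.58
tool_pos: [0.4321, 0.1014, 0.1309]
tcp_rot: [1.905, 2.163, 0.391]
force: [22.6, 4.0, -1.8]
finger_gap: 0.0089
grasp_force: 30.0
```

```bash
python3 -c "
from h import *
from plant import bot
delta(pp(.158,0,.036),rot(spin=np.pi/2))
C=rot(spin=np.pi/2); p=pp(.158,0,.036); N=24
for k in range(1,N+1):
    th=1.93*k/N; M=rot(tilt=.349*(1-k/N),spin=np.pi/2); q=pp(.158,0,.036,th)
    print(k,C.inv().apply(q-p).round(4).tolist(),(C.inv()*M).as_rotvec().round(4).tolist()); C,p=M,q
"
```

```text
t 13.58 pos [0.4321 0.1014 0.1309] q [ 0.18 -0.63  2.25 -0.02  1.16  0.06] F [22.6  4.  -1.8] gap 0.0089 29.994838535785675
  rot(first) then shift: rot [ 0.0068 -0.0036  0.0049] shift in target axes [-0.0055 -0.0023  0.0014] in current axes [-0.0055 -0.0023  0.0014]
1 [0.0, 0.0034, -0.0126] [0.0146, 0.0, 0.0]
2 [-0.0, 0.0042, -0.0123] [0.0145, 0.0, 0.0]
3 [0.0, 0.005, -0.012] [0.0145, 0.0, -0.0]
4 [-0.0, 0.0058, -0.0117] [0.0145, 0.0, 0.0]
5 [-0.0, 0.0066, -0.0113] [0.0145, 0.0, -0.0]
6 [0.0, 0.0073, -0.0108] [0.0145, 0.0, 0.0]
7 [0.0, 0.008, -0.0103] [0.0145, -0.0, 0.0]
8 [0.0, 0.0086, -0.0097] [0.0145, -0.0, 0.0]
9 [0.0, 0.0093, -0.0092] [0.0145, 0.0, -0.0]
10 [-0.0, 0.0098, -0.0085] [0.0145, -0.0, -0.0]
11 [0.0, 0.0104, -0.0079] [0.0145, 0.0, 0.0]
12 [0.0, 0.0109, -0.0072] [0.0145, 0.0, -0.0]
13 [-0.0, 0.0113, -0.0064] [0.0145, -0.0, 0.0]
14 [0.0, 0.0117, -0.0057] [0.0145, 0.0, -0.0]
15 [0.0, 0.0121, -0.0049] [0.0145, -0.0, 0.0]
16 [-0.0, 0.0124, -0.0041] [0.0145, 0.0, 0.0]
17 [0.0, 0.0126, -0.0033] [0.0145, -0.0, 0.0]
18 [-0.0, 0.0128, -0.0024] [0.0145, 0.0, 0.0]
19 [-0.0, 0.0129, -0.0016] [0.0145, -0.0, -0.0]
20 [0.0, 0.013, -0.0007] [0.0145, -0.0, 0.0]
21 [0.0, 0.013, 0.0001] [0.0145, 0.0, -0.0]
22 [-0.0, 0.013, 0.001] [0.0145, -0.0, 0.0]
23 [0.0, 0.0129, 0.0019] [0.0145, -0.0, 0.0]
24 [-0.0, 0.0127, 0.0027] [0.0145, -0.0, -0.0]
```

>>> drive_tool([
  [0,0.0055,-0.0126,0.0145,0,0,0],
  [0,0.0042,-0.0123,0.0145,0,0,0],
  [0,0.005,-0.012,0.0145,0,0,0],
  [0,0.0058,-0.0117,0.0145,0,0,0],
])

```text
time_s: 13.92
tool_pos: [0.4346, 0.1016, 0.182]
tcp_rot: [1.938, 2.2, 0.326]
force: [25.5, 4.8, -16.3]
finger_gap: 0.0092
grasp_force: 30.0
```

```bash
python3 -c "
from h import *
delta(pp(.158,0,.036,1.93*4/24),rot(tilt=.349*20/24,spin=np.pi/2))
"
```

```text
t 13.92 pos [0.4346 0.1016 0.182 ] q [ 0.18 -0.6   2.14 -0.01  1.31  0.06] F [ 25.5   4.8 -16.3] gap 0.0092 29.995819330215454
  rot(first) then shift: rot [ 0.0017 -0.0033  0.005 ] shift in target axes [-0.0054 -0.0026  0.0006] in current axes [-0.0054 -0.0026  0.0006]
```

>>> drive_tool([
  [0,0.0085,-0.0113,0.0145,0,0,0],
  [0,0.0083,-0.0108,0.0145,0,0,0],
  [0,0.008,-0.0103,0.0145,0,0,0],
  [0,0.0086,-0.0097,0.0145,0,0,0],
  [0,0.0093,-0.0092,0.0145,0,0,0],
], force=40)

```text
time_s: 14.33
tool_pos: [0.46, 0.1049, 0.2421]
tcp_rot: [1.978, 2.246, 0.241]
force: [-19.0, -1.8, 1.6]
finger_gap: 0.0088
grasp_force: 40.0
```

```bash
python3 -c "
from h import *
delta(pp(.158,0,.036,1.93*9/24),rot(tilt=.349*15/24,spin=np.pi/2))
"
```

```text
t 14.33 pos [0.46   0.1049 0.2421] q [ 0.18 -0.48  1.96 -0.01  1.45  0.05] F [-19.   -1.8   1.6] gap 0.0088 40.00746309757233
  rot(first) then shift: rot [-0.0055 -0.0028  0.0054] shift in target axes [-0.0056 -0.0031  0.0011] in current axes [-0.0056 -0.0032  0.0011]
```

Tracking well. I back off the extra by 1 mm and go on.

>>> drive_tool([
  [0,0.0088,-0.0085,0.0145,0,0,0],
  [0,0.0104,-0.0079,0.0145,0,0,0],
  [0,0.0109,-0.0072,0.0145,0,0,0],
  [0,0.0113,-0.0064,0.0145,0,0,0],
  [0,0.0117,-0.0057,0.0145,0,0,0],
  [0,0.0121,-0.0049,0.0145,0,0,0],
])

```text
time_s: 14.83
tool_pos: [0.5173, 0.1121, 0.2949]
tcp_rot: [2.018, 2.292, 0.15]
force: [-14.1, -0.8, 7.8]
finger_gap: 0.0088
grasp_force: 40.0
```

```bash
python3 -c "
from h import *
delta(pp(.158,0,.036,1.93*15/24),rot(tilt=.349*9/24,spin=np.pi/2))
"
```

```text
t 14.83 pos [0.5173 0.1121 0.2949] q [ 0.17 -0.29  1.74 -0.    1.57  0.04] F [-14.1  -0.8   7.8] gap 0.0088 40.00919759273529
  rot(first) then shift: rot [-0.0016 -0.0023  0.0056] shift in target axes [-0.0058 -0.0032  0.0025] in current axes [-0.0058 -0.0033  0.0025]
```

>>> drive_tool([
  [0,0.0124,-0.0035,0.0145,0,0,0],
  [0,0.0126,-0.0028,0.0145,0,0,0],
  [0,0.0128,-0.0022,0.0145,0,0,0],
  [0,0.0129,-0.0014,0.0145,0,0,0],
  [0,0.013,-0.0007,0.0145,0,0,0],
  [0,0.013,0.0001,0.0145,0,0,0],
  [0,0.013,0.001,0.0145,0,0,0],
])

```text
time_s: 15.42
tool_pos: [0.6055, 0.1228, 0.3123]
tcp_rot: [2.064, 2.343, 0.035]
force: [-5.7, -4.1, 8.4]
finger_gap: 0.0088
grasp_force: 40.0
```

```bash
python3 -c "
from h import *
delta(pp(.158,0,.036,1.93),rot(tilt=0,spin=np.pi/2))
"
```

```text
t 15.42 pos [0.6055 0.1228 0.3123] q [ 0.16 -0.04  1.48 -0.    1.67  0.03] F [-5.7 -4.1  8.4] gap 0.0088 40.003854632377625
  rot(first) then shift: rot [ 0.0296 -0.0008  0.0054] shift in target axes [-0.0058  0.022   0.0057] in current axes [-0.0059  0.0218  0.0063]
```

>>> drive_tool([
  [0,0.0115,0.0015,0.0145,0,0,0],
  [0,0.009,0.0015,0.0145,0,0,0],
  [0,0,0,0,0,0,0],
])

```text
time_s: 15.67
tool_pos: [0.6271, 0.1255, 0.3084]
tcp_rot: [-2.077, -2.357, -0.001]
force: [4.8, -2.7, -0.1]
finger_gap: 0.0086
grasp_force: 40.0
```

```bash
python3 -c "
from h import *
from plant import *
import cv2
delta(pp(.158,0,.036,1.93),rot(tilt=0,spin=np.pi/2))
im=np.ascontiguousarray(snapshot('side')[:,:,::-1])
for th,c in((1.85,(255,0,0)),(1.93,(0,0,255))):
  p=proj('side',np.array([pp(.198,y,0,th) for y in(.143,-.143)])).round().astype(int)
  for q in p: cv2.circle(im,tuple(q.tolist()),2,c,-1)
cv2.imwrite('pics/up.png',cv2.resize(im[60:360,180:430],None,fx=2,fy=2))
"
```

```text
t 15.67 pos [0.6271 0.1255 0.3084] q [0.16 0.03 1.42 0.   1.69 0.03] F [ 4.8 -2.7 -0.1] gap 0.0086 39.99733865261078
  rot(first) then shift: rot [ 0.0006 -0.0007  0.0051] shift in target axes [-0.0058  0.0002  0.0018] in current axes [-0.0058  0.0002  0.0018]
```

View pics/up.png

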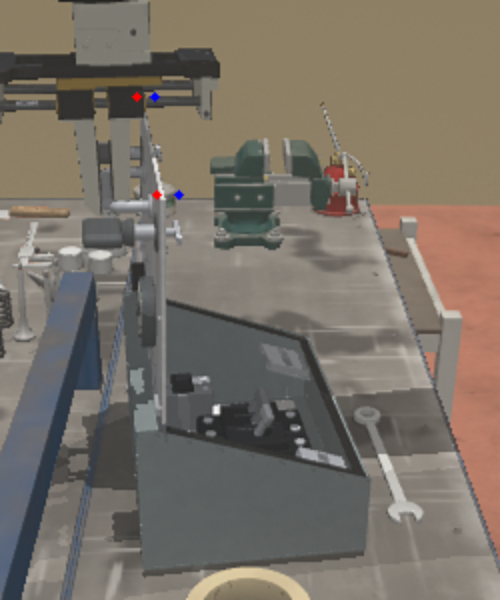

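The picture shows the panel upright, its free corner on the red 1.93 mark at (157,195), and the toggle visible at (262,415). I release and go up.

>>> drive_tool([
  [0,0,0,0,0,0,22],
  [0,0,0,0,0,0,22],
  [0,0,0,0,0,0,22],
  [0,0,-0.01,0,0,0,22],
  [0,0,-0.02,0,0,0,22],
  [0,0,-0.03,0,0,0,22],
  [0,0,-0.04,0,0,0,22],
  [0,0,-0.04,0,0,0,22],
])

```text
time_s: 16.38
tool_pos: [0.6248, 0.1256, 0.4507]
tcp_rot: [-2.076, -2.358, -0.002]
force: [1.1, 0.0, 1.1]
finger_gap: 0.0205
grasp_force: 0.0
```

```bash
python3 -c "
from h import *
# pushing start: box x of finger centre ahead of off tip
M=rot(tilt=0,spin=0)
for z in(.45,.25,.1): delta(world([-.070,0,z],B),M)
"
```

```text
t 16.38 pos [0.6248 0.1256 0.4507] q [0.16 0.06 1.16 0.   1.92 0.03] F [1.1 0.  1.1] gap 0.0205 0.0
  rot(first) then shift: rot [-5.0000e-04 -1.8000e-03  1.5767e+00] shift in target axes [-0.18    0.0062  0.0007] in current axes [-0.0051 -0.1801  0.0005]
t 16.38 pos [0.6248 0.1256 0.4507] q [0.16 0.06 1.16 0.   1.92 0.03] F [1.1 0.  1.1] gap 0.0205 0.0
  rot(first) then shift: rot [-5.0000e-04 -1.8000e-03  1.5767e+00] shift in target axes [-0.18    0.0062  0.2007] in current axes [-0.0054 -0.1802  0.2005]
t 16.38 pos [0.6248 0.1256 0.4507] q [0.16 0.06 1.16 0.   1.92 0.03] F [1.1 0.  1.1] gap 0.0205 0.0
  rot(first) then shift: rot [-5.0000e-04 -1.8000e-03  1.5767e+00] shift in target axes [-0.18    0.0062  0.3507] in current axes [-0.0057 -0.1804  0.3505]
```

>>> drive_tool([
  [-0.001,-0.035,0,0,0,0,0],
  [-0.001,-0.035,0,0,0,0,0],
  [-0.001,-0.035,0,0,0,0,0],
  [-0.001,-0.035,0,0,0,0,0],
  [-0.001,-0.036,0,0,0,0,0],
  [0,0,0,0,0,0.12,0],
  [0,0,0,0,0,0.12,0],
  [0,0,0,0,0,0.12,0],
], force=20)

```text
time_s: 17.05
tool_pos: [0.4505, 0.0983, 0.4499]
tcp_rot: [2.47, 1.941, 0.006]
force: [0.0, 0.3, 0.4]
finger_gap: 0.0007
grasp_force: 0.0
```

>>> drive_tool([
  [0,0,0.02,0,0,0.12,0],
  [0,0,0.02,0,0,0.12,0],
  [0,0,0.02,0,0,0.12,0],
  [0,0,0.02,0,0,0.12,0],
  [0,0,0.02,0,0,0.12,0],
  [0,0,0.02,0,0,0.12,0],
  [0,0,0.02,0,0,0.12,0],
  [0,0,0.02,0,0,0.12,0],
])

```text
time_s: 17.72
tool_pos: [0.4516, 0.0986, 0.2884]
tcp_rot: [-3.086, -0.581, -0.004]
force: [-0.8, -0.4, -0.3]
finger_gap: 0.0006
grasp_force: 0.0
```

>>> drive_tool([
  [0,0,0.02,0,0,0.12,0],
  [0,0,0.02,0,0,0.12,0],
  [0,0,0,0,0,0,0],
])

```text
time_s: 17.97
tool_pos: [0.4508, 0.0986, 0.2456]
tcp_rot: [-3.134, -0.206, 0.004]
force: [-0.6, -0.2, -1.2]
finger_gap: 0.0008
grasp_force: 0.0
```

```bash
python3 -c "
from h import *
M=rot(tilt=0,spin=0)
delta(world([-.065,0,.099],B),M)
"
```

```text
t 17.97 pos [0.4508 0.0986 0.2456] q [ 0.16 -0.36  1.86  0.    1.64  1.6 ] F [-0.6 -0.2 -1.2] gap 0.0008 0.0
  rot(first) then shift: rot [-0.0013  0.0024  0.0104] shift in target axes [0.0009 0.0004 0.1466] in current axes [0.0013 0.0006 0.1466]
```

>>> drive_tool([
  [0.001,0,0.035,0,0,0.01,0],
  [0,0,0.035,0,0,0,0],
  [0,0,0.035,0,0,0,0],
  [0,0,0.02,0,0,0,0],
  [0,0,0.01,0,0,0,0],
  [0,0,0.01,0,0,0,0],
  [0,0,0,0,0,0,0],
])

```text
time_s: 18.55
tool_pos: [0.4531, 0.0991, 0.1033]
tcp_rot: [-3.134, -0.203, -0.001]
force: [0.8, 0.1, -0.3]
finger_gap: 0.0005
grasp_force: 0.0
```

>>> drive_tool([
  [0.007,0,0,0,0,0,0],
  [0.006,0,0,0,0,0,0],
  [0.006,0,0,0,0,0,0],
  [0.006,0,0,0,0,0,0],
  [0.006,0,0,0,0,0,0],
  [0.006,0,0,0,0,0,0],
  [0.004,0,0,0,0,0,0],
])

```text
time_s: 19.13
tool_pos: [0.4945, 0.1044, 0.1037]
tcp_rot: [-3.134, -0.201, -0.002]
force: [-2.1, -0.7, 1.9]
finger_gap: 0.0003
grasp_force: 1.8
```

```bash
python3 -c "
from h import *
from plant import *
import cv2
M=rot(tilt=0,spin=0)
delta(world([-.018,0,.099],B),M)
im=np.ascontiguousarray(snapshot('side')[:,:,::-1])
cv2.imwrite('pics/tg.png',cv2.resize(im[180:330,230:380],None,fx=4,fy=4))
"
```

```text
t 19.13 pos [0.4945 0.1044 0.1037] q [ 0.16 -0.19  1.96  0.    1.37  1.6 ] F [-2.1 -0.7  1.9] gap 0.0003 1.8030413560336456
  rot(first) then shift: rot [-0.0014 -0.0015  0.0067] shift in target axes [0.0038 0.0009 0.0047] in current axes [0.0038 0.0009 0.0047]
```

View pics/tg.png

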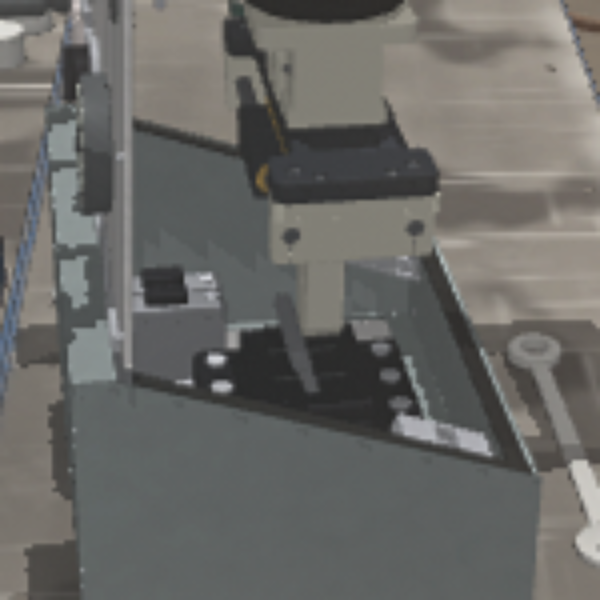

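The finger is behind the bar at (295,345), which already leans back. I push on until it hits the stop.

>>> drive_tool([
  [0.003,0,0,0,0,0,0],
  [0.002,0,0,0,0,0,0],
  [0,0,0,0,0,0,0],
])

```text
time_s: 19.43
tool_pos: [0.4982, 0.1048, 0.1029]
tcp_rot: [-3.134, -0.2, 0.001]
force: [-5.8, -1.5, 2.3]
finger_gap: 0.0003
grasp_force: 3.3
```

>>> drive_tool([
  [0.002,0,0,0,0,0,0],
  [0.001,0,0,0,0,0,0],
  [0,0,0,0,0,0,0],
])

```text
time_s: 19.68
tool_pos: [0.4992, 0.105, 0.1026]
tcp_rot: [-3.134, -0.201, 0.009]
force: [-25.9, -4.0, 10.2]
finger_gap: 0.0004
grasp_force: 13.7
```

It's at the stop. I back away and lift clear.

>>> drive_tool([
  [-0.006,0,0,0,0,0,0],
  [-0.015,0,0,0,0,0,0],
  [-0.008,0,-0.01,0,0,0,0],
  [0,0,-0.035,0,0,0,0],
  [0,0,-0.04,0,0,0,0],
  [0,0,-0.04,0,0,0,0],
  [0,0,-0.04,0,0,0,0],
  [0,0,0,0,0,0,0],
])

```text
time_s: 20.35
tool_pos: [0.4742, 0.1016, 0.2766]
tcp_rot: [-3.133, -0.2, -0.018]
force: [0.5, -0.4, 1.3]
finger_gap: 0.0003
grasp_force: 0.0
```

```bash
python3 -c "
from h import *
from plant import *
import cv2
print(bot.get_obs()['tool_pos'],bot.get_obs()['force'])
im=np.ascontiguousarray(snapshot('side')[:,:,::-1])
for th,c in((-.5,(255,0,0)),(.5,(0,0,255))):
  for y in (.03,-.03):
    q=proj('side',world([-.018+.024*np.sin(th),y,.064+.024*np.cos(th)],B))[0].round().astype(int); cv2.circle(im,tuple(q.tolist()),1,c,-1)
cv2.imwrite('pics/end.png',cv2.resize(im[80:380,200:400],None,fx=2.0,fy=2.0)) if 0 else cv2.imwrite('pics/end.png',cv2.resize(im[130:330,220:400],None,fx=3,fy=3))
"
```

```text
[0.47417246 0.10156088 0.27663215] [ 0.47763279 -0.35138603  1.33832981]
```

View pics/end.png

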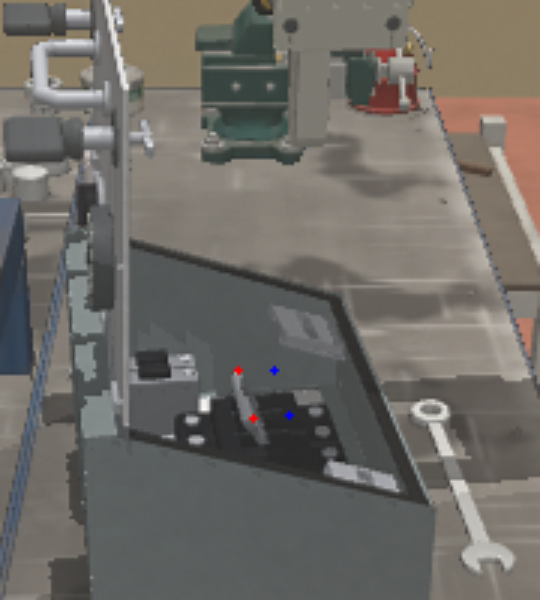

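The toggle lies along the red "on" marks, from (238,370) to (253,419). The panel stands upright, both studs are out, and the gripper is clear of everything.

```bash
python3 -c "
from plant import bot
print(bot.hand_in())"
```

```text
the job is handed in; nothing more can be done
None
```

I released both studs (each sprang out at about 1.55 rad), left the panel standing upright, pushed the toggle to on and handed the job in at about 20 s; I never touched the tools lying about.

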